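# Load the dry-block heater and hold its recessed reset button

### The job

The dry-block heater has tripped its over-temperature cut-out. Stand the two tall tubes from the rack fully home in any two bores of its aluminium block and let go of them, so that they warm up with the block; then take the blunt pin from its stand, put it down through the reset hole in the control ledge and press the recessed button fully down. Finish while still gripping the pin and holding the button down; do not touch the button before both tubes are in, and leave the short tube, bottle, tip box and pipette where they are.

Things in the scene. Friction and masses are not known exactly. Their poses are not given: they have to be found in the camera images.
- heater: fixed dry-block heater, white, 250 mm (x) by 200 mm (y), origin under its centre on the bench, x to its rear, z up. Level control ledge, x -125 to -45 mm, 60 mm high, with display, keys and reset hole; behind it the case is 85 mm high around a 76 x 100 mm aluminium block, top 88 mm above the bench, with 6 empty bores: 2 rows 36 mm apart in x, 3 columns 32 mm apart in y.
- bore0 (a point): centre of the mouth of a bore in the heater's aluminium block, 88 mm above the bench: round, 18 mm in diameter, 46 mm deep with a flat closed bottom. front row (nearer the control ledge), +y end.
- bore1 (a point): centre of the mouth of a bore in the heater's aluminium block, 88 mm above the bench: round, 18 mm in diameter, 46 mm deep with a flat closed bottom. front row, middle.
- bore2 (a point): centre of the mouth of a bore in the heater's aluminium block, 88 mm above the bench: round, 18 mm in diameter, 46 mm deep with a flat closed bottom. front row, -y end.
- bore3 (a point): centre of the mouth of a bore in the heater's aluminium block, 88 mm above the bench: round, 18 mm in diameter, 46 mm deep with a flat closed bottom. rear row, +y end.
- bore4 (a point): centre of the mouth of a bore in the heater's aluminium block, 88 mm above the bench: round, 18 mm in diameter, 46 mm deep with a flat closed bottom. rear row, middle.
- bore5 (a point): centre of the mouth of a bore in the heater's aluminium block, 88 mm above the bench: round, 18 mm in diameter, 46 mm deep with a flat closed bottom. rear row, -y end.
- reset_hole (a point): centre of the mouth of the round reset hole in the heater's control ledge, a dark ring round it: 12 mm in diameter, straight down, 60 mm above the bench; at x = -85, y = 60 mm in the heater's frame, the only hole there, too narrow for a finger. The button's face lies 22 mm below the mouth, 38 mm above the bench.
- reset (a joint): the recessed reset button under the hole, 17 mm across, moving straight down: 0 = out, 0.006 = fully down (m). A spring pushes it back: 2 N at the start of its travel, 5 N at the bottom, where it meets a hard stop; it does not latch.
- tube1: one tall white screw-cap tube, 100 mm long, 20 g: body 16 mm across, round bottom, ribbed blue cap 20 mm across and 14 mm high. Origin at the bottom tip, z up along it. Starts 44 mm deep in a rack hole (cap top 108 mm above the bench), about 1 mm loose all round. Fully home in a bore its bottom is 42 mm, its cap top 142 mm above the bench.
- tube2: the other tall white screw-cap tube, 100 mm long, 20 g: body 16 mm across, round bottom, ribbed blue cap 20 mm across and 14 mm high. Origin at the bottom tip, z up along it. Starts 44 mm deep in a rack hole (cap top 108 mm above the bench), about 1 mm loose all round. Fully home in a bore its bottom is 42 mm, its cap top 142 mm above the bench. Same as tube1.
- short_tube: short tube, 75 mm long, otherwise the same as the tall ones; stays in the rack (cap top 83 mm above the bench).
- rack: solid aluminium tube rack, does not move: 100 mm (x) by 150 mm (y), 52 mm high, origin under its centre on the bench, z up. Six holes 18 mm in diameter and 44 mm deep at x = +-23, y = -44, 0, +44 mm; the tubes stand at (-23, 44), (23, 0) and (-23, -44), which one in which hole varies.
- pin: blunt reset pin standing tip down in the stand: steel rod 5 mm in diameter and 70 mm long with a rounded tip, above it a round black handle 12 mm in diameter and 60 mm long; 130 mm long in all, 40 g. Origin at the tip, z up along the pin. In the stand the tip is 2 mm above the bench, the handle reaches from 72 to 132 mm and rests on the stand's top.
- stand: dark steel pin stand, does not move: block 55 x 55 mm, 72 mm high on an 80 mm square foot, with one upright 7 mm hole through its centre; origin under its centre.
- bottle: bystander: white capped bottle, 60 mm in diameter, 125 mm high, origin under its centre.
- tip_box: bystander: closed pipette-tip box 84 x 124 mm, 73 mm high, origin under its centre.
- pipette: bystander: hand pipette lying on the bench, 240 mm long (its x), 26 mm wide, 24 mm high; origin on the bench under its middle.

How it is judged:
By the outcome, as a careful person would: the job done as asked, in the order asked, and still so for the second after the job is handed in, while the arm keeps its last pose, push and grip.
It also fails if it takes over 72 s, if anything falls off the work surface, if the arm or the gripper's body presses on something with over 40 N, if the wrist force passes 120 N, or if a joint passes its speed limit or range.

### The arm

A 7-joint arm with a two-finger parallel gripper is mounted at the origin on the work surface. World frame = base frame: x ahead of the robot, y to its left, z up, the work surface at z = 0. Lengths are in mm, angles in rad, forces in N, time in s.
With the tool pointing down it reaches from about 425 to 1025 mm from the base axis. Payload 9.4 kg.
Tool frame: the origin (TCP) lies at the very end of the fingers, on their centre line; the grasp point (between the pads) lies 19 mm behind it; x points along the fingers, z is the direction in which the jaws open and shut, and the axes are right-handed (so a half turn about x gives the same grasp; the last joint's range is limited). The gripper opens to 85 mm and grips with 20 to 120 N. Pads are 22 mm wide; open, the fingers measure 114 mm over their backs; the gripper's body (76 mm by 85 mm) begins 54 mm behind the grasp point. The pads swing forward as they close: fully open they stand 13 mm farther back than shut.
Start: joints at [1.231, 0.599, -0.003, 1.599, 0.002, 0.943, -0.08], TCP at [188.335, -700.11, 231.275] pointing down, gripper open.
Joint ranges: [-2.57, 2.57], [-0.35, 1.97], [-1.29, 1.29], [0.11, 2.56], [-1.05, 4.19], [0.11, 1.86], [-2.63, 2.63]. Speed limits (rad/s): [2.22, 2.22, 3.01, 3.01, 3.14, 3.14, 3.14].

### API

Orientations are given as a unit quaternion [w, x, y, z].
In Python, from workcell import env, eyes, order, regions_of, tip_of gives the robot as it stands.
- The arm moves only by the tool arm_command, never from a script. Its argument "steps" is a list of rows, each a list of 5 numbers: the finger opening in mm, from 0 to 85.4, then the shift along the world's x, y, z in units of 30 mm (1.0 is 30 mm), then the turn about the world's z in units of 5 degrees (1.0 is 5 degrees). A call has exactly 10 rows; each row is the pose to reach, as a shift and turn from the pose commanded when the call began; what a row does not reach only later rows make up. A row lasts 1/10 s, in which the tool goes at most 50 mm and 8.59 degrees, less where a joint would pass 70% of its speed; a pose out of reach is approached as far as the arm can. A call with a gripper value outside its range is refused whole. The fingers move at their own pace and stop on an object; the grip force is fixed at half the most. Time passes only in rows, so rows that repeat a pose let the fingers close, or fill a call up. It gives the time, the measured TCP pose, the force and the opening at its end, in the units of the state.
- env.get_obs(): the state, without advancing time (a new reading comes with each control period).
- eyes.get_image(name): name is "side" or "top" or "wrist"; returns a dict with "img" (480x640x3 uint8, blue, green, red), "z_map" (480x640 float32, mm along the optical axis (not along the pixel's ray), 0 where there is no reading), "fx", "fy", "cx", "cy" (pixels), "camera_from_world" (4x4, takes a point from world to camera coordinates); the wrist camera has in their place "hand_eye" (4x4, takes a point from camera to tool coordinates, whose origin is the TCP and whose axes are the tool frame's). Camera axes: x right, y down, z forward; pixel columns grow to the right and rows downward; lengths in mm; the calibration is good to about 2 mm. A picture is of the moment at which its call begins: read the wrist's pose just before it.
- order.finish_job(): hands the job in, once; it reports no verdict.
Trained networks look in a picture, given as the dict that the camera call returned (one of the last four; its "shot" number tells which), for a name from the list of things; names that differ only in an ending like _2 or _b are one class to them, and where a whole thing is asked for, a point or a joint stands for the part that bears it (a point fixed in the world has none). Each returns a list of dicts, best first, with "score" (0 to 1); they miss things now and then, are a little off and sometimes report something else, mostly with a low value. They report only what shows in the picture. A call takes as long as a camera call.
- regions_of(picture, target): "pixels" (480x640 bool, what is visible of it).
- tip_of(picture, target): "location" ([x, y, z] in mm, in world coordinates, good to about 4 mm: a listed point, or the origin of a listed thing).
The state is a dict: "time": time; "joint_pos": joint angles; "qd": joint speeds; "joint_efforts": joint torques, N m; "eef_pos": TCP position; "tool_rot": TCP orientation; "wrist_force": force on the tool from outside, world axes, zero at the start; "moment": the same for the moment, N m; "gripper_width": finger opening in mm.
Only numpy, scipy, OpenCV 4.12 (cv2) and the standard library are available. Lean on these libraries where they do the work, as an engineer would, in place of code of your own. Each camera call takes 0.05 s, during which the arm holds its last target. There are 200 camera calls.

## Working session

There is one attempt and no reset: what is moved stays moved. The work goes in short steps, Python scripts to look and compute and a tool call to move; the robot and the scene stay as the last step left them, time stands still between calls to the robot, and variables do not carry over. Pictures are saved under pics/ and viewed, about 8 in all and at most 12, crops included, and the job is handed in when it is done.

Besides the shell and the picture viewer there is one more tool, called after "Request:" by a JSON object that holds its "fn" and its "kwargs". arm_command: Moves the arm, as the interface text tells. Its arguments: {"type":"object","properties":{"steps":{"type":"array"}},"required":["steps"]}

```bash
ls; mkdir -p pics; cat > h.py <<'E'
import numpy as np, cv2
from workcell import env, eyes, order, regions_of, tip_of
def world(p, T=None):
    "HxWx3 world points of a picture"
    v,u=np.mgrid[0:480,0:640]; z=p["z_map"].astype(float)
    c=np.stack([(u-p["cx"])/p["fx"]*z,(v-p["cy"])/p["fy"]*z,z,np.ones_like(z)],-1)
    T=np.linalg.inv(p["camera_from_world"]) if T is None else T
    w=(c@T.T)[...,:3]; w[z==0]=np.nan
    return w
def tool():
    o=env.get_obs(); from scipy.spatial.transform import Rotation as R
    w,x,y,z=o["tool_rot"]; T=np.eye(4); T[:3,:3]=R.from_quat([x,y,z,w]).as_matrix(); T[:3,3]=o["eef_pos"]; return T
E
python3 - <<'E'
from h import *
print(env.get_obs())
for n in ("top","side"):
    p=eyes.get_image(n); cv2.imwrite(f"pics/{n}0.png",p["img"])
    print(n,p["fx"],np.linalg.inv(p["camera_from_world"])[:3].round(2).tolist())
    for t in ["heater","reset_hole","bore0","bore2","bore3","bore5","tube1","short_tube","rack","pin","stand","bottle","tip_box","pipette"]:
        print(t,[(round(r["score"],2),np.round(r["location"]).tolist()) for r in tip_of(p,t)[:3]])
E
```

```text
pics
{'time': 0.0, 'joint_pos': array([ 1.2313196 ,  0.60011005, -0.00251476,  1.60013493,  0.0017994 ,
        0.94288097, -0.07980522]), 'qd': array([ 0.00034148, -0.00022112,  0.00055778,  0.00116877, -0.00152361,
       -0.00120125, -0.00145747]), 'joint_efforts': array([-1.66678095e-03, -7.76445937e+01,  1.56342331e+00, -2.58005995e+01,
        1.21516921e-02,  8.83976987e-03,  3.63510583e-05]), 'eef_pos': array([ 188.17386616, -699.67006183,  230.42644586]), 'tool_rot': array([ 0.56074086,  0.43046058,  0.56166309, -0.42989295]), 'wrist_force': array([-0.39334395,  0.24794222, -0.58408511]), 'moment': array([0.03623878, 0.00369987, 0.00524208]), 'gripper_width': 85.30487758382691}
top 434.4315746586191 [[0.01, -0.99, 0.13, 497.93], [-1.0, -0.02, -0.01, 27.63], [0.01, -0.13, -0.99, 1044.72]]
heater [(0.84, [560.0, 134.0, -2.0]), (0.32, [503.0, 370.0, -1.0])]
reset_hole [(0.86, [483.0, 209.0, 62.0])]
bore0 [(0.89, [589.0, 166.0, 86.0]), (0.86, [625.0, 158.0, 88.0]), (0.85, [621.0, 95.0, 88.0])]
bore2 [(0.89, [589.0, 166.0, 86.0]), (0.86, [625.0, 158.0, 88.0]), (0.85, [621.0, 95.0
[... 896 characters left out ...]
.0, 59.0])]
bore0 [(0.83, [623.0, 132.0, 86.0]), (0.79, [618.0, 97.0, 88.0]), (0.71, [591.0, 164.0, 88.0])]
bore2 [(0.83, [623.0, 132.0, 86.0]), (0.79, [618.0, 97.0, 88.0]), (0.71, [591.0, 164.0, 88.0])]
bore3 [(0.83, [623.0, 132.0, 86.0]), (0.79, [618.0, 97.0, 88.0]), (0.71, [591.0, 164.0, 88.0])]
bore5 [(0.83, [623.0, 132.0, 86.0]), (0.79, [618.0, 97.0, 88.0]), (0.71, [591.0, 164.0, 88.0])]
tube1 []
short_tube []
rack [(0.67, [490.0, -257.0, 2.0])]
pin [(0.48, [621.0, 101.0, 86.0])]
stand [(0.61, [499.0, 372.0, 8.0])]
bottle [(0.76, [761.0, -140.0, 2.0]), (0.51, [620.0, 131.0, 87.0])]
tip_box [(0.63, [670.0, 373.0, 1.0]), (0.26, [619.0, 95.0, 87.0])]
pipette [(0.57, [692.0, -348.0, -1.0])]
```

```bash
python3 - <<'E'
from h import *
p=eyes.get_image("top"); w=world(p)
img=p["img"]
# blue caps and heights
hsv=cv2.cvtColor(img,cv2.COLOR_BGR2HSV)
m=((hsv[...,0]>95)&(hsv[...,0]<130)&(hsv[...,1]>110)).astype(np.uint8)
n,l,s,c=cv2.connectedComponentsWithStats(m)
for i in range(1,n):
    if s[i,4]>25:
        q=w[l==i]; zt=np.nanpercentile(q[:,2],90); t=q[q[:,2]>zt-6]
        print(c[i].round(),s[i,4],zt.round(1),np.nanmedian(t,0).round(1),((np.nanmax(t,0)+np.nanmin(t,0))/2).round(1))
# pin handle top
a=w.reshape(-1,3); k=(abs(a[:,0]-503)<40)&(abs(a[:,1]-369)<40)&(a[:,2]>110)
print("pin",k.sum(),a[k].mean(0),a[k].min(0),a[k].max(0))
T=tool(); q=eyes.get_image("wrist"); print("hand_eye",q["hand_eye"].round(2).tolist(), T.round(2).tolist())
cv2.imwrite("pics/w0.png",q["img"])
# block fit: rack top, heater top orientation
for nm,x,y,z,r in (("rack",495,-257,52,110),("heaterblock",606,131,88,70),("case",560,134,85,150),("stand",503,369,72,50)):
    k=(abs(w[...,2]-z)<(1.7 if 'h' in nm or nm=='case' else 5))&(np.hypot(w[...,0]-x,w[...,1]-y)<r)
    pts=w[k][:,:2].astype(np.float32); print(nm,len(pts),cv2.minAreaRect(pts), np.median(w[k][:,2]))
E
```

```text
[586. 113.] 171 -430.6 [1159.6 -977.2 -430.5] [1162.6 -974.8 -421.9]
[387. 174.] 127 126.9 [ 758.8 -137.   124.2] [ 758.9 -137.6  124.9]
[468. 177.] 34 19.2 [ 785.5 -355.5   16.5] [ 786.5 -355.6   17. ]
[190. 222.] 141 41.4 [656.5 312.5  40.9] [666.3 314.9  44.3]
[161. 234.] 47 53.7 [628.7 374.5  52.1] [627.8 365.6  51.7]
[441. 287.] 67 108.7 [ 515.5 -255.4  107.3] [ 514.6 -255.9  106.5]
[418. 308.] 65 84.4 [ 469.5 -211.9   82.7] [ 469.6 -212.4   82.6]
[462. 309.] 78 109.5 [ 469.3 -299.9  107.6] [ 468.4 -299.5  107.7]
pin 48 [501.58669274 366.20932521 125.79184905] [496.51049133 362.37676834 110.3949005 ] [507.10939939 372.55163074 135.25306457]
hand_eye [[0.0, -0.32, 0.95, -141.79], [0.0, -0.95, -0.32, 82.39], [1.0, 0.0, -0.0, -0.19], [0.0, 0.0, 0.0, 1.0]] [[0.0, 0.97, 0.26, 188.37], [-0.0, 0.26, -0.97, -700.13], [-1.0, -0.0, 0.0, 231.28], [0.0, 0.0, 0.0, 1.0]]
rack 2478 ((491.8768615722656, -256.7811279296875), (99.43351745605469, 152.30364990234375), 0.5941166281700134) 51.74446784310453
heaterblock 1207 ((605.0858764648438, 131.26272583007812), (136.27850341796875, 137.3681182861328), 32.20548629760742) 87.66433368339631
case 3678 ((600.9326782226562, 132.0453338623047), (200.24171447753906, 169.6940155029297), 83.0665054321289) 85.06673508493014
stand 556 ((501.89337158203125, 368.38641357421875), (54.936004638671875, 56.80089569091797), 6.037615776062012) 71.77909788585674
```

View pics/top0.png

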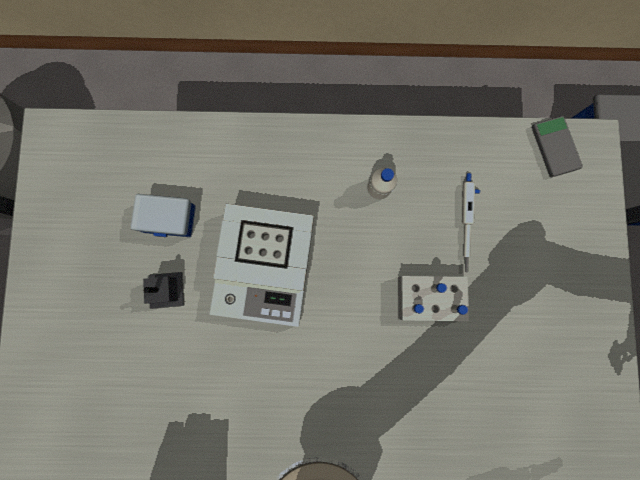

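View pics/side0.png

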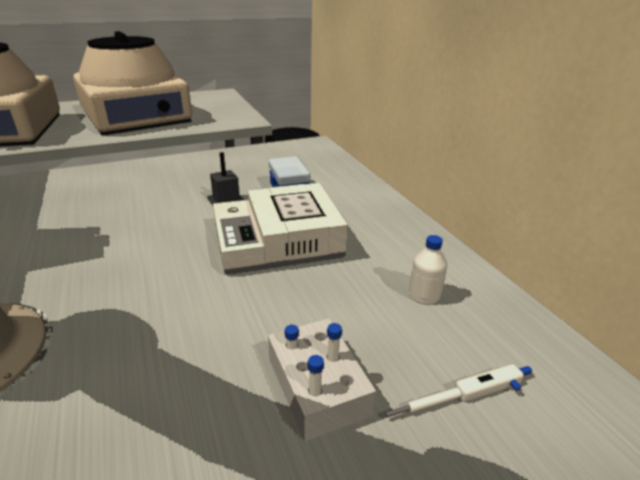

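Two tall tubes stand at about (515,-256) and (469,-300). The short one is at (469,-212), and the heater's yaw is about -7°. In the top picture the caps are at (441,287), (462,309) and (418,308). I'll grip with the jaws along x.

Request:
{"fn": "arm_command", "kwargs": {"steps": [[45, 1, 1.4, 0, 1.5], [45, 2, 2.8, 0, 3], [45, 3, 4.2, 0, 4.5], [45, 4, 5.6, 0, 6], [45, 5, 7, 0, 7.5], [45, 6, 8.4, 0, 9], [45, 7, 9.8, 0, 10.5], [45, 8, 11.2, 0, 12], [45, 9, 12.6, 0, 13.5], [45, 10.2, 14.3, 0, 15]]}}

```text
time: 2.6
eef_pos: [479.7, -291.5, 231.7]
tool_rot: [0.707, -0.002, 0.707, 0.002]
wrist_force: [0.6, 0.3, -0.0]
gripper_width: 45.0
```

Request:
{"fn": "arm_command", "kwargs": {"steps": [[45, 0, 0, 0, 0], [45, 0, 0, 0, 0], [45, 0, 0, 0, 0], [45, 0, 0, 0, 0], [45, 0, 0, 0, 0], [45, 0, 0, 0, 0], [45, 0, 0, 0, 0], [45, 0, 0, 0, 0], [45, 0, 0, 0, 0], [45, 0, 0, 0, 0]]}}

```text
time: 3.6
eef_pos: [478.8, -293.1, 231.3]
tool_rot: [0.707, -0.0, 0.707, 0.0]
wrist_force: [-0.3, -0.1, 0.3]
gripper_width: 44.8
```

```bash
cat >> h.py <<'E'
def wrist(name):
    T=tool(); q=eyes.get_image("wrist"); cv2.imwrite(f"pics/{name}.png",q["img"])
    return q,world(q,T@q["hand_eye"]),T
def caps(q,w):
    hsv=cv2.cvtColor(q["img"],cv2.COLOR_BGR2HSV)
    m=((hsv[...,0]>95)&(hsv[...,0]<130)&(hsv[...,1]>110)).astype(np.uint8)
    n,l,s,c=cv2.connectedComponentsWithStats(m)
    for i in range(1,n):
        if s[i,4]>150:
            a=w[l==i]; a=a[~np.isnan(a[:,0])]
            if len(a)<50: continue
            zt=np.percentile(a[:,2],90); t=a[abs(a[:,2]-zt)<2.5]
            (x,y),r=cv2.minEnclosingCircle(t[:,:2].astype(np.float32))
            print("cap",c[i].round(),s[i,4],"ztop",zt.round(1),"circ",round(x,1),round(y,1),round(r,1),"mean",t.mean(0).round(1))
E
python3 - <<'E'
from h import *
o=env.get_obs(); print(o["time"],o["eef_pos"].round(1),tool()[:3,:3].round(3).tolist(),o["gripper_width"],o["joint_pos"].round(2))
q,w,T=wrist("w1"); caps(q,w)
E
```

```text
3.6 [ 478.8 -293.1  231.3] [[-0.0, -0.001, 1.0], [-0.0, 1.0, 0.001], [-1.0, -0.0, -0.0]] 44.815380179707894 [ 0.74  0.43 -0.4   1.96  0.23  0.8   0.21]
cap [297. 109.] 582 ztop 83.1 circ 467.7 -212.4 9.7 mean [ 467.7 -212.2   82.2]
cap [362. 175.] 664 ztop 107.9 circ 513.6 -255.9 10.1 mean [ 513.4 -256.   107.1]
cap [298. 234.] 594 ztop 107.8 circ 467.9 -299.7 9.8 mean [ 467.8 -299.7  107. ]
cap [618. 259.] 172 ztop 16.9 circ 784.9 -356.0 9.5 mean [ 785.4 -355.6   16.2]
```

View pics/w1.png

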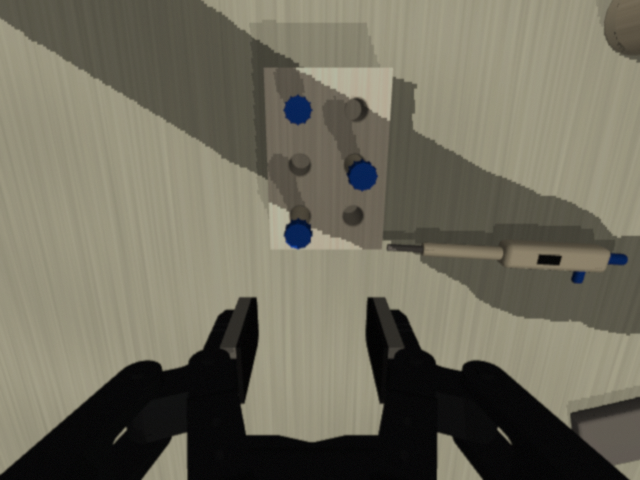

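The three caps and the rack holes are clear, at (298,110), (362,175) and (298,234). They agree with the top view to within 2 mm. I'll take the tube at (513.5,-256) first.

Request:
{"fn": "arm_command", "kwargs": {"steps": [[45, 0.6, 0.6, 0, 0], [45, 1.16, 1.24, 0, 0], [45, 1.16, 1.24, 0, 0], [45, 1.16, 1.24, -1.2, 0], [45, 1.16, 1.24, -2.4, 0], [45, 1.16, 1.24, -3.5, 0], [45, 1.16, 1.24, -4.4, 0], [45, 1.16, 1.24, -5.04, 0], [45, 1.16, 1.24, -5.04, 0], [20, 1.16, 1.24, -5.04, 0]]}}

```text
time: 4.65
eef_pos: [513.5, -256.1, 80.2]
tool_rot: [0.707, -0.0, 0.707, 0.0]
wrist_force: [0.4, 0.7, -0.4]
gripper_width: 31.9
```

Request:
{"fn": "arm_command", "kwargs": {"steps": [[0, 0, 0, 0, 0], [0, 0, 0, 0, 0], [0, 0, 0, 0, 0], [0, 0, 0, 0, 0], [0, 0, 0, 0, 0], [0, 0, 0, 0, 0], [0, 0, 0, 0.3, 0], [0, 0, 0, 0.7, 0], [0, 0, 0, 1.2, 0], [0, 0, 0, 1.7, 0]]}}

```text
time: 5.65
eef_pos: [513.4, -255.9, 132.4]
tool_rot: [0.707, -0.0, 0.707, 0.0]
wrist_force: [0.4, -0.2, -0.4]
gripper_width: 17.7
```

Request:
{"fn": "arm_command", "kwargs": {"steps": [[0, 0, 0, 1.3, 0], [0, 0, 0.5, 2.6, 0], [0, 0.3, 1.8, 2.6, -0.2], [0, 0.6, 3, 2.6, -0.4], [0, 1, 4.2, 2.6, -0.6], [0, 1.4, 5.4, 2.6, -0.8], [0, 1.8, 6.6, 2.6, -1], [0, 2.2, 7.8, 2.6, -1.2], [0, 2.5, 9, 2.6, -1.4], [0, 2.8, 10, 2.6, -1.4]]}}

```text
time: 6.65
eef_pos: [597.5, 46.4, 210.1]
tool_rot: [0.706, 0.043, 0.706, -0.042]
wrist_force: [0.4, -0.2, -0.4]
gripper_width: 17.9
```

Request:
{"fn": "arm_command", "kwargs": {"steps": [[0, 0, 0.5, 0, 0], [0, 0, 1, 0, 0], [0, 0, 1, 0, 0], [0, 0, 1, 0, 0], [0, 0, 1, 0, 0], [0, 0, 1, 0, 0], [0, 0, 1, 0, 0], [0, 0, 1, 0, 0], [0, 0, 1, 0, 0], [0, 0, 1, 0, 0]]}}

```text
time: 7.65
eef_pos: [597.6, 74.0, 209.1]
tool_rot: [0.706, 0.043, 0.706, -0.043]
wrist_force: [0.7, -1.0, -0.3]
gripper_width: 17.8
```

```bash
cat >> h.py <<'E'
H=np.array([[x,y] for x in (0,36) for y in (32,0,-32)],float)-[18,0]
def bores(q,w,T):
    "fit the 2x3 grid to bore mouths found by the network; returns centre, yaw, grid"
    from scipy.optimize import least_squares
    Tc=T@q["hand_eye"]; P=[]
    for r in tip_of(q,"bore0"):
        if r["score"]>0.3 and abs(r["location"][2]-88)<10: P.append(r["location"][:2])
    P=np.array(P); print("net",P.round(1).tolist())
    # ring refine: dark blobs on the aluminium, ray-intersect with z=88
    return P
E
python3 - <<'E'
from h import *
o=env.get_obs(); print(o["time"],o["eef_pos"].round(1),o["gripper_width"],o["joint_pos"].round(2))
q,w,T=wrist("w2"); caps(q,w); bores(q,w,T)
print("hole",[(r["score"],np.round(r["location"],1)) for r in tip_of(q,"reset_hole")])
np.savez("w2.npz",w=w,img=q["img"],M=T@q["hand_eye"],K=[q["fx"],q["fy"],q["cx"],q["cy"]])
E
```

```text
7.65 [597.6  74.  209.1] 17.751806490415127 [ 0.04  0.5  -0.37  1.89  0.25  0.79 -0.59]
cap [312. 342.] 2907 ztop 235.4 circ 597.2 75.7 12.1 mean [597.1  74.8 234.7]
net [[627.9, 161.5], [618.0, 99.7], [590.4, 164.0], [583.6, 131.5], [582.4, 104.3], [624.9, 130.8]]
hole [(0.72, array([481.1, 206.4,  61.3]))]
```

View pics/w2.png

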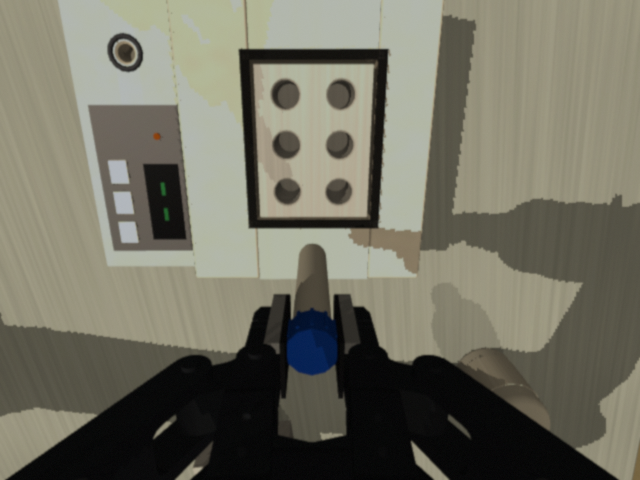

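The tube is held upright, with its cap at (312,342). All six bores show at columns 286/341 and rows 95/145/190. The reset hole is at (125,52).

```bash
cat >> h.py <<'E'
def plane(M,K,z):
    v,u=np.mgrid[0:480,0:640]; d=np.stack([(u-K[2])/K[0],(v-K[3])/K[1],np.ones(u.shape)],-1)@M[:3,:3].T
    return M[:3,3]+d*((z-M[2,3])/d[...,2])[...,None]
def grid(w,M,K,near=(604,131)):
    from scipy.optimize import least_squares
    X=plane(M,K,88.); P=[]
    m=((w[...,2]<84)&(np.hypot(X[...,0]-near[0],X[...,1]-near[1])<62)).astype(np.uint8)
    n,l,s,c=cv2.connectedComponentsWithStats(m)
    for i in range(1,n):
        a=X[l==i][:,:2]
        if s[i,4]<150: continue
        (x,y),r=cv2.minEnclosingCircle(a.astype(np.float32))
        if r<13: P.append(a.mean(0)); print(s[i,4],"circ",round(x,1),round(y,1),round(r,1),"mean",a.mean(0).round(1))
    P=np.array(P)
    def g(p):
        c,s_=np.cos(p[2]),np.sin(p[2]); return H@np.array([[c,s_],[-s_,c]])+p[:2]
    f=lambda p: np.min(np.linalg.norm(P[:,None]-g(p)[None],axis=2),axis=1)
    b=least_squares(f,[*near,-.12],loss="soft_l1"); print("fit",b.x.round(3),"res",b.fun.round(2)); G=g(b.x)
    c,s_=np.cos(b.x[2]),np.sin(b.x[2]); print(G.round(1).tolist())
    return G,b.x
E
python3 - <<'E'
from h import *
d=np.load("w2.npz"); G,b=grid(d["w"],d["M"],d["K"])
X=plane(d["M"],d["K"],88.); m=(d["w"][...,2]>0)
img=d["img"]; g=cv2.cvtColor(img,cv2.COLOR_BGR2GRAY)
# reset hole: dark ring centre in colour
Y=plane(d["M"],d["K"],60.); k=((g<90)&(np.hypot(Y[...,0]-481,Y[...,1]-206)<16))
print("ring",k.sum(),Y[k].mean(0).round(1),cv2.minEnclosingCircle(Y[k][:,:2].astype(np.float32)))
for z in (55,):
    k=((d["w"][...,2]<z)&(np.hypot(Y[...,0]-481,Y[...,1]-206)<16)); print("hole",k.sum(),Y[k].mean(0).round(1))
R=np.array([[np.cos(b[2]),-np.sin(b[2])],[np.sin(b[2]),np.cos(b[2])]])
print("in block frame",(Y[k].mean(0)[:2]-b[:2])@R)
E
```

```text
620 circ 591.0 165.6 8.8 mean [591.  165.7]
624 circ 626.3 161.3 8.8 mean [626.3 161.4]
549 circ 587.2 134.2 8.9 mean [587.2 134.3]
547 circ 622.5 130.0 8.8 mean [622.5 130.1]
475 circ 583.3 102.7 8.8 mean [583.3 102.8]
480 circ 618.7 98.4 8.8 mean [618.7  98.6]
fit [ 6.04870e+02  1.32071e+02 -1.21000e-01] res [0.37 0.35 0.22 0.31 0.39 0.48]
[[590.9, 166.0], [587.0, 134.2], [583.1, 102.5], [626.6, 161.7], [622.7, 129.9], [618.9, 98.1]]
ring 676 [483.3 207.2  60. ] ((483.3287658691406, 207.03317260742188), 11.886998176574707)
hole 217 [484.4 206.3  60. ]
in block frame [-128.53614814   59.16507042]
```

The fit is clean: mouth radius 8.8 mm and residuals under 0.5 mm. I'll put tube 1 into bore3 at (626.6,161.7).

Request:
{"fn": "arm_command", "kwargs": {"steps": [[0, 0.3, 0.9, 0, 0], [0, 0.6, 1.9, 0, 0], [0, 0.97, 2.9, 0, 0], [0, 0.97, 2.9, -0.5, 0], [0, 0.97, 2.9, -1, 0], [0, 0.97, 2.9, -1.2, 0], [0, 0.97, 2.9, -1.3, 0], [0, 0.97, 2.9, -1.3, 0], [0, 0.97, 2.9, -1.3, 0], [0, 0.97, 2.9, -1.3, 0]]}}

```text
time: 8.8
eef_pos: [626.9, 160.8, 170.6]
tool_rot: [0.706, 0.043, 0.706, -0.043]
wrist_force: [-0.9, 0.5, -0.1]
gripper_width: 17.9
```

```bash
python3 - <<'E'
from h import *
o=env.get_obs(); print(o["time"],o["eef_pos"].round(1),o["wrist_force"].round(1))
q,w,T=wrist("w3"); caps(q,w)
# other bores still visible -> regrid from here
try: grid(w,T@q["hand_eye"],[q["fx"],q["fy"],q["cx"],q["cy"]])
except Exception as e: print(e)
cv2.imwrite("pics/w3s.png",eyes.get_image("side")["img"][150:300,180:380].repeat(3,0).repeat(3,1))
E
```

```text
8.8 [626.9 160.8 170.6] [-0.9  0.5 -0.1]
cap [312. 342.] 2879 ztop 197.0 circ 626.3 163.0 12.1 mean [626.4 161.7 196.3]
550 circ 591.2 166.4 8.8 mean [591.3 166.8]
331 circ 626.7 162.5 8.7 mean [627.  165.3]
487 circ 587.7 135.3 8.7 mean [587.6 135.4]
fit [ 6.05920e+02  1.34286e+02 -8.40000e-02] res [1.07 0.79 0.58]
[[590.7, 167.7], [588.0, 135.8], [585.3, 103.9], [626.6, 164.7], [623.9, 132.8], [621.2, 100.9]]
```

View pics/w3.png

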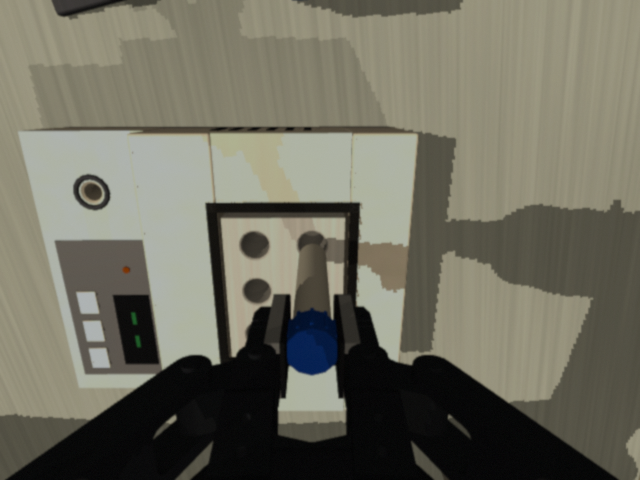

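The tube's lower end sits over the bore mouth at (312,242). I'll go down in stages and watch the force.

Request:
{"fn": "arm_command", "kwargs": {"steps": [[0, 0, 0.02, -0.1, 0], [0, 0, 0.02, -0.2, 0], [0, 0, 0.02, -0.3, 0], [0, 0, 0.02, -0.4, 0], [0, 0, 0.02, -0.5, 0], [0, 0, 0.02, -0.6, 0], [0, 0, 0.02, -0.7, 0], [0, 0, 0.02, -0.8, 0], [0, 0, 0.02, -0.8, 0], [0, 0, 0.02, -0.8, 0]]}}

```text
time: 9.9
eef_pos: [626.6, 161.7, 146.0]
tool_rot: [0.706, 0.043, 0.706, -0.043]
wrist_force: [-0.0, 0.4, 0.9]
gripper_width: 17.8
```

Request:
{"fn": "arm_command", "kwargs": {"steps": [[0, 0, 0, -0.15, 0], [0, 0, 0, -0.3, 0], [0, 0, 0, -0.45, 0], [0, 0, 0, -0.6, 0], [0, 0, 0, -0.75, 0], [0, 0, 0, -0.88, 0], [0, 0, 0, -0.96, 0], [0, 0, 0, -1.02, 0], [0, 0, 0, -1.02, 0], [0, 0, 0, -1.02, 0]]}}

```text
time: 10.9
eef_pos: [626.7, 161.7, 115.6]
tool_rot: [0.706, 0.043, 0.706, -0.043]
wrist_force: [-0.0, 0.1, 0.1]
gripper_width: 17.8
```

Request:
{"fn": "arm_command", "kwargs": {"steps": [[22, 0, 0, 0, 0], [28, 0, 0, 0, 0], [40, 0, 0, 0, 0], [45, 0, 0, 0, 0], [45, 0, 0, 0, 0], [45, 0, 0, 0.5, 0], [45, 0, 0, 1.5, 0], [45, 0, -0.5, 2.8, 0], [45, 0, -1.2, 3.8, 0], [45, 0, -2.2, 4.2, 0]]}}

```text
time: 11.9
eef_pos: [627.8, 97.2, 246.1]
tool_rot: [0.708, 0.043, 0.704, -0.041]
wrist_force: [-0.1, 0.7, -0.1]
gripper_width: 44.8
```

```bash
python3 - <<'E'
from h import *
o=env.get_obs(); print(o["time"],o["eef_pos"].round(1),o["wrist_force"].round(1))
q,w,T=wrist("w4"); caps(q,w)
grid(w,T@q["hand_eye"],[q["fx"],q["fy"],q["cx"],q["cy"]])
E
```

```text
11.9 [627.8  97.2 246.1] [-0.1  0.7 -0.1]
cap [297. 139.] 782 ztop 142.0 circ 626.3 161.7 9.8 mean [626.2 161.7 141.2]
435 circ 591.2 165.8 8.8 mean [591.3 165.9]
391 circ 587.2 134.2 8.8 mean [587.3 134.4]
388 circ 622.8 130.0 8.8 mean [622.8 130.1]
344 circ 583.4 102.7 8.8 mean [583.5 103. ]
349 circ 619.0 98.5 8.8 mean [619.   98.6]
fit [ 6.05155e+02  1.32277e+02 -1.22000e-01] res [0.35 0.1  0.21 0.3  0.35]
[[591.2, 166.2], [587.3, 134.5], [583.4, 102.7], [626.9, 161.9], [623.0, 130.1], [619.1, 98.3]]
```

Tube 1 is home, with its cap top measured at 142.0. Next is tube 2.

Request:
{"fn": "arm_command", "kwargs": {"steps": [[45, -0.6, -1.4, 0, 0], [45, -1.2, -2.8, 0, 0], [45, -1.8, -4.2, 0, 0], [45, -2.4, -5.6, 0, 0], [45, -3, -7, 0, 0], [45, -3.6, -8.4, 0, 0], [45, -4.2, -9.8, 0, 0], [45, -4.8, -11.2, 0, 0], [45, -5.3, -12.4, -0.4, 0], [45, -5.3, -13.2, -0.8, 0]]}}

```text
time: 12.95
eef_pos: [465.2, -303.6, 218.4]
tool_rot: [0.706, 0.044, 0.706, -0.045]
wrist_force: [1.4, 0.3, 0.2]
gripper_width: 45.0
```

Request:
{"fn": "arm_command", "kwargs": {"steps": [[45, 0, 0, 0, 0], [45, 0, 0, 0, 0], [45, 0, 0, 0, 0], [45, 0, 0, 0, 0], [45, 0, 0, 0, 0], [45, 0, 0, 0, 0], [45, 0, 0, 0, 0], [45, 0, 0, 0, 0], [45, 0, 0, 0, 0], [45, 0, 0, 0, 0]]}}

```text
time: 13.95
eef_pos: [467.6, -300.3, 217.4]
tool_rot: [0.706, 0.043, 0.706, -0.043]
wrist_force: [-0.2, -0.1, -0.1]
gripper_width: 45.0
```

```bash
python3 - <<'E'
from h import *
o=env.get_obs(); print(o["time"],o["eef_pos"].round(1),o["wrist_force"].round(1))
q,w,T=wrist("w5"); caps(q,w)
E
```

```text
13.95 [ 467.6 -300.3  217.4] [-0.2 -0.1 -0.1]
cap [297.  99.] 657 ztop 83.1 circ 467.6 -212.4 10.1 mean [ 467.7 -212.3   82.2]
cap [313. 230.] 672 ztop 107.9 circ 467.8 -300.3 9.7 mean [ 467.8 -299.8  107.1]
```

Request:
{"fn": "arm_command", "kwargs": {"steps": [[45, 0.01, 0.01, -1.2, 0], [45, 0.01, 0.01, -2.4, 0], [45, 0.01, 0.01, -3.4, 0], [45, 0.01, 0.01, -4.2, 0], [45, 0.01, 0.01, -4.58, 0], [45, 0.01, 0.01, -4.58, 0], [30, 0.01, 0.01, -4.58, 0], [0, 0.01, 0.01, -4.58, 0], [0, 0.01, 0.01, -4.58, 0], [0, 0.01, 0.01, -4.58, 0]]}}

```text
time: 15.0
eef_pos: [468.6, -300.4, 81.2]
tool_rot: [0.706, 0.043, 0.705, -0.043]
wrist_force: [1.0, -0.5, 5.2]
gripper_width: 17.8
```

Request:
{"fn": "arm_command", "kwargs": {"steps": [[0, 0, 0, 0, 0], [0, 0, 0, 0, 0], [0, 0, 0, 0, 0], [0, 0, 0, 0.5, 0], [0, 0, 0, 1.2, 0], [0, 0, 0, 2, 0], [0, 0, 0, 2.9, 0], [0, 0, 0, 3.8, 0], [0, 0, 0, 4.33, 0], [0, 0, 0, 4.33, 0]]}}

```text
time: 16.0
eef_pos: [468.8, -300.6, 212.3]
tool_rot: [0.707, 0.042, 0.705, -0.044]
wrist_force: [-0.6, 1.5, -0.7]
gripper_width: 18.2
```

Request:
{"fn": "arm_command", "kwargs": {"steps": [[0, 0.4, 1.2, 0, 0], [0, 0.8, 2.5, 0, 0], [0, 1.2, 3.8, 0, 0], [0, 1.6, 5.1, 0, 0], [0, 2, 6.4, 0, 0], [0, 2.4, 7.7, 0, 0], [0, 2.8, 9, 0, 0], [0, 3.2, 10.2, 0, 0], [0, 3.5, 11.2, 0, 0], [0, 3.85, 12.2, 0, 0]]}}

```text
time: 17.0
eef_pos: [583.0, 67.4, 208.8]
tool_rot: [0.705, 0.042, 0.706, -0.043]
wrist_force: [-0.6, -0.2, -0.1]
gripper_width: 17.8
```

Request:
{"fn": "arm_command", "kwargs": {"steps": [[0, 0, 0, 0, 0], [0, 0, 0, 0, 0], [0, 0, 0, 0, 0], [0, 0, 0, 0, 0], [0, 0, 0, 0, 0], [0, 0, 0, 0, 0], [0, 0, 0, 0, 0], [0, 0, 0, 0, 0], [0, 0, 0, 0, 0], [0, 0, 0, 0, 0]]}}

```text
time: 18.0
eef_pos: [583.5, 66.0, 210.0]
tool_rot: [0.706, 0.043, 0.706, -0.043]
wrist_force: [-0.5, 0.3, 0.6]
gripper_width: 17.7
```

```bash
python3 - <<'E'
from h import *
o=env.get_obs(); print(o["time"],o["eef_pos"].round(1),o["wrist_force"].round(1))
q,w,T=wrist("w6"); caps(q,w)
grid(w,T@q["hand_eye"],[q["fx"],q["fy"],q["cx"],q["cy"]])
E
```

```text
18.0 [583.5  66.  210. ] [-0.5  0.3  0.6]
cap [372.  71.] 1336 ztop 142.0 circ 625.4 161.6 10.3 mean [625.7 161.5 141.1]
cap [312. 342.] 2898 ztop 236.2 circ 583.3 67.7 11.6 mean [583.   66.8 235.5]
646 circ 590.9 165.5 8.9 mean [590.8 165.5]
150 circ 657.8 127.8 12.6 mean [658.8 127.6]
571 circ 587.0 134.1 8.8 mean [587.  134.2]
563 circ 622.5 129.8 8.9 mean [622.4 129.9]
499 circ 583.2 102.6 8.8 mean [583.2 102.7]
495 circ 618.6 98.3 8.8 mean [618.5  98.5]
fit [ 6.04941e+02  1.32087e+02 -1.21000e-01] res [ 0.5  36.02  0.14  0.45  0.24  0.52]
[[590.9, 166.0], [587.1, 134.3], [583.2, 102.5], [626.7, 161.7], [622.8, 129.9], [618.9, 98.1]]
```

Request:
{"fn": "arm_command", "kwargs": {"steps": [[0, 0, 0.6, 0, 0], [0, -0.01, 1.22, 0, 0], [0, -0.01, 1.22, -0.6, 0], [0, -0.01, 1.22, -1, 0], [0, -0.01, 1.22, -1.3, 0], [0, -0.01, 1.22, -1.5, 0], [0, -0.01, 1.22, -1.7, 0], [0, -0.01, 1.22, -1.9, 0], [0, -0.01, 1.22, -2.1, 0], [0, -0.01, 1.22, -2.1, 0]]}}

```text
time: 19.05
eef_pos: [582.9, 102.4, 146.3]
tool_rot: [0.706, 0.043, 0.706, -0.043]
wrist_force: [0.4, 0.1, -0.1]
gripper_width: 17.9
```

Request:
{"fn": "arm_command", "kwargs": {"steps": [[0, 0, 0, -0.15, 0], [0, 0, 0, -0.3, 0], [0, 0, 0, -0.45, 0], [0, 0, 0, -0.6, 0], [0, 0, 0, -0.75, 0], [0, 0, 0, -0.88, 0], [0, 0, 0, -0.96, 0], [0, 0, 0, -1.02, 0], [0, 0, 0, -1.02, 0], [0, 0, 0, -1.02, 0]]}}

```text
time: 20.05
eef_pos: [583.2, 102.6, 116.5]
tool_rot: [0.706, 0.043, 0.706, -0.043]
wrist_force: [0.1, 0.3, -0.4]
gripper_width: 17.8
```

Request:
{"fn": "arm_command", "kwargs": {"steps": [[22, 0, 0, 0, 0], [28, 0, 0, 0, 0], [40, 0, 0, 0, 0], [45, 0, 0, 0, 0], [45, 0, 0, 0, 0], [45, 0, 0, 0.5, 0], [45, 0, 0, 1.5, 0], [45, 0, -0.5, 2.8, 0], [45, 0, -0.5, 3.8, 0], [45, 0, -0.5, 4.2, 0]]}}

```text
time: 21.05
eef_pos: [584.3, 87.5, 245.4]
tool_rot: [0.707, 0.043, 0.704, -0.043]
wrist_force: [0.7, -0.5, 0.8]
gripper_width: 45.2
```

```bash
python3 - <<'E'
from h import *
o=env.get_obs(); print(o["time"],o["eef_pos"].round(1),o["wrist_force"].round(1))
q,w,T=wrist("w7"); caps(q,w)
for z,nm in ((62,"hole"),):
    M=T@q["hand_eye"];K=[q["fx"],q["fy"],q["cx"],q["cy"]]; Y=plane(M,K,60.)
    g=cv2.cvtColor(q["img"],cv2.COLOR_BGR2GRAY)
    near=np.hypot(Y[...,0]-484,Y[...,1]-206.5)<18
    k=near&(g<90); print("ring",k.sum(),cv2.minEnclosingCircle(Y[k][:,:2].astype(np.float32)))
    k=near&(w[...,2]<56); print("hole",k.sum(),cv2.minEnclosingCircle(Y[k][:,:2].astype(np.float32)),Y[k].mean(0))
E
```

```text
21.05 [584.3  87.5 245.4] [ 0.7 -0.5  0.8]
cap [364. 114.] 863 ztop 142.0 circ 625.4 161.4 10.3 mean [625.7 161.7 141.1]
cap [307. 213.] 767 ztop 141.9 circ 582.4 102.6 9.9 mean [582.5 102.8 141.1]
ring 469 ((483.2935791015625, 207.13449096679688), 11.789878845214844)
hole 176 ((483.6192932128906, 206.7549591064453), 5.7797064781188965) [483.91532462 206.67343719  60.        ]
```

Both tubes are home, with cap tops at 142.0 and 141.9. The reset hole is at (483.5,206.9). Now the pin.

Request:
{"fn": "arm_command", "kwargs": {"steps": [[45, -0.3, 1, 0, 0], [45, -0.6, 2, 0, 0], [45, -0.9, 3, 0, 0], [45, -1.2, 4, 0, 0], [45, -1.6, 5, 0, 0], [45, -2, 6, 0, 0], [45, -2.3, 7, 0, 0], [45, -2.7, 8, 0, 0], [45, -2.7, 8.4, 0, 0], [45, -2.7, 8.4, 0, 0]]}}

```text
time: 22.1
eef_pos: [501.2, 341.4, 241.2]
tool_rot: [0.705, 0.042, 0.706, -0.042]
wrist_force: [-0.1, 0.2, 0.4]
gripper_width: 45.4
```

```bash
python3 - <<'E'
from h import *
o=env.get_obs(); print(o["time"],o["eef_pos"].round(1),o["wrist_force"].round(1),o["joint_pos"].round(2))
q,w,T=wrist("w8")
k=(abs(w[...,0]-502)<40)&(abs(w[...,1]-368)<40)&(w[...,2]>127); a=w[k]
print("pin",k.sum(),a.mean(0).round(1),cv2.minEnclosingCircle(a[:,:2].astype(np.float32)))
print([(r["score"],np.round(r["location"],1)) for r in tip_of(q,"pin")])
E
```

```text
22.1 [501.2 341.4 241.2] [-0.1  0.2  0.4] [-0.42  0.47 -0.4   1.85  0.23  0.86 -1.04]
pin 27772 [502.8 352.9 301.2] ((501.9268493652344, 341.7857666015625), 41.84535598754883)
[(0.64, array([501.7, 371.7,  -1. ]))]
```

View pics/w8.png

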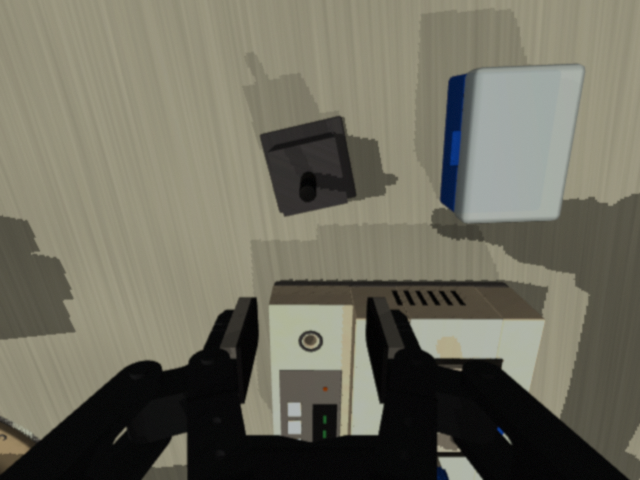

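The pin stands upright at pixel (308,186), clear on all sides. The tip box is well to the right.

```bash
python3 - <<'E'
from h import *
o=env.get_obs(); print(o["eef_pos"].round(1))
q,w,T=wrist("w9")
for lo,hi in ((129,136),(100,129)):
    k=(abs(w[...,0]-502)<40)&(abs(w[...,1]-368)<40)&(w[...,2]>lo)&(w[...,2]<hi); a=w[k]
    print("pin",k.sum(),a.mean(0).round(1),a.min(0).round(1),a.max(0).round(1),cv2.minEnclosingCircle(a[:,:2].astype(np.float32)))
E
```

```text
[502.5 338.4 241.4]
pin 238 [500.6 369.5 131. ] [494.8 363.6 129.2] [506.5 375.1 133.2] ((500.6550598144531, 369.1849365234375), 5.884134769439697)
pin 129 [501.8 373.4 114.2] [494.7 365.6 100.1] [506.6 375.2 128.8] ((500.6557922363281, 370.12115478515625), 5.9813313484191895)
```

Request:
{"fn": "arm_command", "kwargs": {"steps": [[45, -0.05, 0.6, 0, 0], [45, -0.05, 1.03, 0, 0], [45, -0.05, 1.03, -0.8, 0], [45, -0.05, 1.03, -1.8, 0], [45, -0.05, 1.03, -2.8, 0], [45, -0.05, 1.03, -3.8, 0], [45, -0.05, 1.03, -4.5, 0], [45, -0.05, 1.03, -5.05, 0], [45, -0.05, 1.03, -5.05, 0], [30, -0.05, 1.03, -5.05, 0]]}}

```text
time: 23.25
eef_pos: [500.7, 371.1, 91.0]
tool_rot: [0.706, 0.043, 0.706, -0.043]
wrist_force: [0.0, -0.7, 0.5]
gripper_width: 32.0
```

Request:
{"fn": "arm_command", "kwargs": {"steps": [[0, 0, 0, 0, 0], [0, 0, 0, 0, 0], [0, 0, 0, 0, 0], [0, 0, 0, 0, 0], [0, 0, 0, 0, 0], [0, 0, 0, 0, 0], [0, 0, 0, 0, 0], [0, 0, 0, 0.3, 0], [0, 0, 0, 0.7, 0], [0, 0, 0, 1.2, 0]]}}

```text
time: 24.25
eef_pos: [500.7, 370.4, 127.8]
tool_rot: [0.706, 0.043, 0.706, -0.043]
wrist_force: [1.0, -0.4, -1.6]
gripper_width: 10.4
```

Request:
{"fn": "arm_command", "kwargs": {"steps": [[0, 0, 0, 1, 0], [0, 0, 0, 2, 0], [0, 0, -0.3, 2.4, 0], [0, -0.1, -1.2, 2.4, 0], [0, -0.2, -2.2, 2.4, 0], [0, -0.3, -3.2, 2.4, 0], [0, -0.4, -4.2, 2.4, 0], [0, -0.57, -5.4, 2.4, 0], [0, -0.57, -5.4, 2.2, 0], [0, -0.57, -5.4, 2, 0]]}}

```text
time: 25.25
eef_pos: [483.6, 207.1, 187.1]
tool_rot: [0.706, 0.043, 0.706, -0.044]
wrist_force: [0.7, 0.3, -0.1]
gripper_width: 10.3
```

```bash
python3 - <<'E'
from h import *
o=env.get_obs(); print(o["time"],o["eef_pos"].round(1),o["wrist_force"].round(1),o["gripper_width"])
q,w,T=wrist("w10")
M=T@q["hand_eye"];K=[q["fx"],q["fy"],q["cx"],q["cy"]]; Y=plane(M,K,60.)
g=cv2.cvtColor(q["img"],cv2.COLOR_BGR2GRAY)
near=np.hypot(Y[...,0]-484,Y[...,1]-207)<18
k=near&(g<90); print("ring",k.sum(),cv2.minEnclosingCircle(Y[k][:,:2].astype(np.float32)))
t=tool()[:3,3]
# handle top
k=(abs(w[...,0]-t[0])<9)&(abs(w[...,1]-t[1])<12)&(abs(w[...,2]-(t[2]+41))<4); a=w[k]; print("top",k.sum(),a.mean(0),cv2.minEnclosingCircle(a[:,:2].astype(np.float32)))
k=(abs(w[...,0]-t[0])<9)&(abs(w[...,1]-t[1])<12)&(w[...,2]<t[2]-25)&(w[...,2]>70)
a=w[k]; print("rod",k.sum(),a.mean(0),a.min(0),a.max(0))
print([(r["score"],np.round(r["location"],1)) for r in tip_of(q,"pin")[:2]],[(r["score"],np.round(r["location"],1)) for r in tip_of(q,"reset_hole")[:2]])
p=eyes.get_image("side"); a=p["img"][150:290,180:360]; cv2.imwrite("pics/c10.png",np.hstack([q["img"][130:430,170:470],cv2.resize(a,(386,300))]))
E
```

```text
25.25 [483.6 207.1 187.1] [ 0.7  0.3 -0.1] 10.347663684850446
ring 489 ((482.92584228515625, 204.28346252441406), 14.851332664489746)
top 1688 [482.77933956 207.94675253 225.5149996 ] ((482.68646240234375, 208.85574340820312), 13.985336303710938)
rod 376 [483.11982624 206.93455843 133.11443614] [480.38014035 204.66775122  98.20259559] [485.42942972 208.09507541 160.3033882 ]
[(0.97, array([482.3, 206. ,  93. ]))] [(0.56, array([482. , 205.6,  58.1]))]
```

View pics/c10.png

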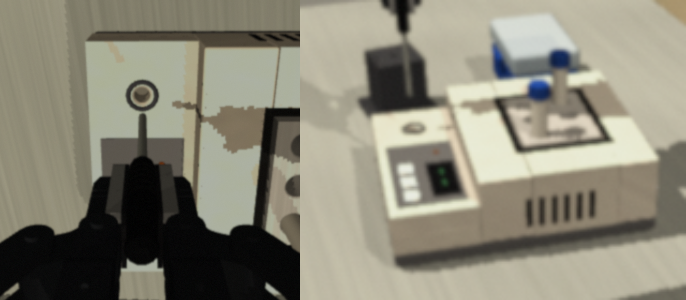

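The pin is held upright just in front of the hole. The hole is at crop (142,95) and the rod end above it at (142,118). The rod axis is about (483,205.6), so I'll correct by (+0.6,+1.2) mm and go down above the button.

Request:
{"fn": "arm_command", "kwargs": {"steps": [[0, 0.02, 0.04, 0, 0], [0, 0.02, 0.04, -0.3, 0], [0, 0.02, 0.04, -0.6, 0], [0, 0.02, 0.04, -0.9, 0], [0, 0.02, 0.04, -1.1, 0], [0, 0.02, 0.04, -1.3, 0], [0, 0.02, 0.04, -1.5, 0], [0, 0.02, 0.04, -1.65, 0], [0, 0.02, 0.04, -1.77, 0], [0, 0.02, 0.04, -1.77, 0]]}}

```text
time: 26.45
eef_pos: [484.0, 209.6, 133.4]
tool_rot: [0.706, 0.043, 0.706, -0.043]
wrist_force: [-0.3, 0.4, -0.2]
gripper_width: 10.4
```

```bash
python3 - <<'E'
from h import *
o=env.get_obs(); print(o["time"],o["eef_pos"].round(1),o["wrist_force"].round(1),o["gripper_width"])
q,w,T=wrist("w11"); caps(q,w)
cv2.imwrite("pics/c11.png",cv2.resize(q["img"][200:360,220:420],None,fx=3,fy=3,interpolation=cv2.INTER_CUBIC))
E
```

```text
26.45 [484.  209.6 133.4] [-0.3  0.4 -0.2] 10.375530529028493
cap [556.  23.] 2168 ztop 40.1 circ 632.9 322.5 9.2 mean [629.2 322.2  40.4]
cap [628. 373.] 1043 ztop 140.3 circ 619.7 161.3 7.8 mean [617.3 162.4 139.8]
```

View pics/c11.png

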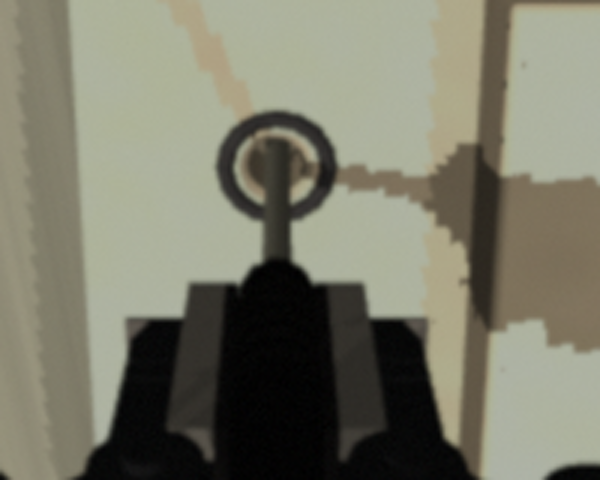

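The rod is inside the ring, centred in x, with no contact force. Now I'll press in steps.

Request:
{"fn": "arm_command", "kwargs": {"steps": [[0, 0, -0.02, -0.1, 0], [0, 0, -0.02, -0.2, 0], [0, 0, -0.02, -0.25, 0], [0, 0, -0.02, -0.3, 0], [0, 0, -0.02, -0.33, 0], [0, 0, -0.02, -0.36, 0], [0, 0, -0.02, -0.36, 0], [0, 0, -0.02, -0.36, 0], [0, 0, -0.02, -0.36, 0], [0, 0, -0.02, -0.36, 0]]}}

```text
time: 27.5
eef_pos: [484.3, 209.1, 123.1]
tool_rot: [0.706, 0.043, 0.706, -0.043]
wrist_force: [0.3, 0.1, 3.5]
gripper_width: 10.6
```

Request:
{"fn": "arm_command", "kwargs": {"steps": [[0, 0, 0, -0.03, 0], [0, 0, 0, -0.06, 0], [0, 0, 0, -0.09, 0], [0, 0, 0, -0.12, 0], [0, 0, 0, -0.14, 0], [0, 0, 0, -0.14, 0], [0, 0, 0, -0.14, 0], [0, 0, 0, -0.14, 0], [0, 0, 0, -0.14, 0], [0, 0, 0, -0.14, 0]]}}

```text
time: 28.5
eef_pos: [484.8, 209.6, 120.3]
tool_rot: [0.707, 0.043, 0.705, -0.043]
wrist_force: [-2.2, -1.3, 24.7]
gripper_width: 10.5
```

The force has jumped well past the 5 N spring, so the button is on its hard stop. I'll ease off slightly and verify.

Request:
{"fn": "arm_command", "kwargs": {"steps": [[0, 0, 0, 0.01, 0], [0, 0, 0, 0.01, 0], [0, 0, 0, 0.01, 0], [0, 0, 0, 0.01, 0], [0, 0, 0, 0.01, 0], [0, 0, 0, 0.01, 0], [0, 0, 0, 0.01, 0], [0, 0, 0, 0.01, 0], [0, 0, 0, 0.01, 0], [0, 0, 0, 0.01, 0]]}}

```text
time: 29.5
eef_pos: [484.8, 209.5, 120.4]
tool_rot: [0.707, 0.043, 0.705, -0.043]
wrist_force: [-1.8, -1.0, 21.2]
gripper_width: 10.7
```

```bash
python3 - <<'E'
from h import *
for i in range(4):
    p=eyes.get_image("top"); o=env.get_obs(); print(o["time"],o["eef_pos"].round(1),o["wrist_force"].round(1),round(o["gripper_width"],1))
    
w=world(p); 
for x,y in ((626.6,161.8),(583.1,102.6)):
    k=(np.hypot(w[...,0]-x,w[...,1]-y)<14)&(w[...,2]>130)&(w[...,2]<150); print(k.sum(),w[k].mean(0).round(1),w[k][:,2].max().round(1))
for t in ("short_tube","bottle","tip_box","pipette"): print(t,[np.round(r["location"]) for r in tip_of(p,t)[:1]])
E
```

```text
29.55 [484.8 209.6 120.4] [-2.2 -1.3 21.7] 10.5
29.6 [484.8 209.5 120.4] [-2.3 -1.8 21.5] 10.3
29.65 [484.8 209.6 120.4] [-1.7 -1.9 21.7] 10.6
29.7 [484.8 209.6 120.4] [-1.5 -1.4 22. ] 9.9
79 [626.2 160.1 140.9] 145.3
76 [582.7 101.5 141.4] 145.6
short_tube [array([ 466., -209.,    4.])]
bottle [array([ 760., -138.,   -4.])]
tip_box [array([676., 372.,   2.])]
pipette [array([ 693., -351.,    2.])]
```

The force is steady at about 21.7 N, both tubes are home and the bystanders haven't moved, so I'm handing in.

```bash
python3 -c "
from h import *
print(order.finish_job()); o=env.get_obs(); print(o['time'],o['wrist_force'].round(1))"
```

```text
the job is handed in; nothing more can be done
None
the job is handed in; nothing more can be done
```

The job is handed in at about 30 s: both tall tubes are in the heater and released, and the arm is holding the reset button down with the pin. No verdict was reported.

- **Tubes:** they stand in bore3 and bore2. After release, the wrist camera measured the cap tops at 142.0 and 141.9 mm, against 142 mm for fully home.
- **Button:** I pressed it only after both tubes were in. The force was 3.5 N about halfway down, then rose to about 25 N at the hard stop. I eased off slightly and it held steady at about 21.7 N, well above the 5 N spring, with the pin still gripped.
- **Bystanders:** the short tube, bottle, tip box and pipette were all within about 3 mm of their first readings, which is within the network's error.

No check failed. The wrist camera's readings of the bores differed by up to about 1 mm between views. The gripper also read about 2 mm less than the true diameters of the caps and the pin handle, but neither affected the result. After hand-in I could not read the force again.

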